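Dispense grinding balls through the fitting hole of the selector cap

ROBOT

A 7-joint arm with a two-finger parallel gripper is mounted at the origin on the work surface. World frame = base frame: x ahead of the robot, y to its left, z up, the work surface at z = 0. Lengths are in m, angles in rad, forces in N, time in s.
With the tool pointing down it reaches from about 0.4 to 0.85 m from the base axis. Payload 4.5 kg.
Tool frame: the origin (TCP) lies on the centre line of the jaws, within the pads' length; the fingertips stand 8 mm ahead of it and the grasp point (between the pads) lies 11 mm behind it; z points along the fingers, x is the direction in which the jaws open and shut, and the axes are right-handed (so a half turn about z gives the same grasp; the last joint's range is limited). The gripper opens to 88 mm and grips with 3 to 60 N. Pads are 18 mm wide; open, the fingers measure 123 mm over their backs; the gripper's body (75 mm by 187 mm) begins 45 mm behind the grasp point.
Start: joints at [1.338, 0.689, -0.195, 1.565, 0.157, 0.902, -0.215], TCP at [0.165, -0.603, 0.215] pointing down, gripper open.
Joint ranges: [-3.01, 3.01], [-0.46, 2.08], [-1.47, 1.51], [0.13, 2.56], [-1, 4.14], [0.04, 2.09], [-2.66, 2.66]. Speed limits (rad/s): [2.57, 2.57, 3.14, 3.14, 3.14, 3.14, 3.14].

INTERFACE

Orientations are given as a unit quaternion [x, y, z, w].
In Python, from plant import get_state, snapshot, finish_job, boxes_of, pinpoint gives the robot as it stands.
- The arm moves only by the shell command python3 -m creep 'ROWS' [FORCE]. ROWS is JSON, a list of rows, each an object with "hand": the finger opening in m, from 0 to 0.0881; "slide": the shift along the tool's x, y, z in m, a list of three; "turn": the turn about the tool's z in degrees. A call has 1 to 5 rows; each row shifts and turns the commanded pose from where the row before left it, along the tool's axes as they then stand; what a row does not reach is not made up. A row lasts 1/8 s, in which the tool goes at most 62.5 mm and 10.7 degrees, less where a joint would pass 70% of its speed; a pose out of reach is approached as far as the arm can. A call is refused whole if a number of a shift passes 0.0625 or a number of a turn 10.7, either way. A call with a gripper value outside its range is refused whole. The fingers move at their own pace and stop on an object; FORCE is the grip in N (left out, the last holds). Time passes only in rows, so rows that do not move let the fingers close. It gives the time, the measured TCP pose, the force and the opening at its end, in the units of the state.
- get_state(): the state, without advancing time (a new reading comes with each control period).
- snapshot(name): name is "side" or "top" or "wrist"; returns a dict with "frame" (384x512x3 uint8, red, green, blue), "depth" (384x512 float32, m along the optical axis (not along the pixel's ray), 0 where there is no reading), "mtx" (3x3 intrinsics, pixels), "camera_from_world" (4x4, takes a point from world to camera coordinates). Camera axes: x right, y down, z forward; pixel columns grow to the right and rows downward; lengths in m; the calibration is good to about 2 mm. A picture is of the moment at which its call begins.
- finish_job(): hands the job in, once; it reports no verdict.
Trained networks look in a picture, given as the dict that the camera call returned (one of the last four; its "shot" number tells which), for a name from the list of things; names that differ only in an ending like _2 or _b are one class to them, and where a whole thing is asked for, a point or a joint stands for the part that bears it (a point fixed in the world has none). Each returns a list of dicts, best first, with "conf" (0 to 1); they miss things now and then, are a little off and sometimes report something else, mostly with a low value. They report only what shows in the picture. A call takes as long as a camera call.
- boxes_of(target, picture): "uv" ([column, row] in pixels, amid what is visible of it).
- pinpoint(target, picture): "uv" ([column, row] in pixels: a listed point, or the origin of a listed thing).
The state is a dict: "clock": time; "q": joint angles; "qd": joint speeds; "joint_torque": joint torques, N m; "tool_pos": TCP position; "eef_rot": TCP orientation; "contact_force": force on the tool from outside, world axes, zero at the start; "moment": the same for the moment, N m; "opening": opening from 0.0 (shut) to 1.0 (fully open).
Only numpy, scipy, OpenCV 4.12 (cv2) and the standard library are available. Lean on these libraries where they do the work, as an engineer would, in place of code of your own. Each camera call takes 0.05 s, during which the arm holds its last target.

TASK

Two 12 mm grinding balls are wanted from the tipping dispenser in the fume hood. With the canister still upright, turn its white cap until the smallest hole that lets the balls through stands over the outlet (at the black tab, on the catch-tray side); then swing the crank over to tip the canister right over towards the tray, so that both balls roll out into the catch tray, and leave the cap at that hole and the canister tipped over.

Things in the scene. Friction and masses are not known exactly. Their poses are not given: they have to be found in the camera images.
- cap (a joint): Angle (rad) of the white cap disc, 102 mm across, 5 mm thick; grows counter-clockwise seen from above; 0 = fin parallel to the tipping axis. Three holes, each centred 26 mm from the cap's axis: the 26 mm hole is over the outlet at -0.785, the 18 mm hole at +0.785, the 8 mm hole at +2.356. Turns from -1.0 to 2.7, light friction (0.06 N m), no clicks, stays where left. Starts at -0.65 to -0.05.
- cap_grip (a point): On the cap's axis, in the upright fin, 18 mm above the disc: where to grip the cap. The fin is a straight bar 56 mm long, 10 mm thick, 30 mm high (top 12 mm above this point), along this point's x axis; pinch it along the point's y axis. Nothing else stands above the disc.
- canister (a joint): Tipping angle (rad) of the clear round canister, 74 mm across, 80 mm long, about its level axis: 0 upright (a stop, the start), 2.02 fully tipped over the tray (a stop). Friction (0.2 N m) holds it wherever it is left. The balls roll out above about 1.7.
- crank_knob (a point): Mid-length of the black crank knob: a round bar 18 mm in diameter, 56 mm long, level, parallel to the tipping axis, outside one post on a thin crank (the crank meets its end nearer the canister, 30 mm from this point). It swings with the canister on an arc of radius 105 mm about the tipping axis, starting on the side away from the tray, over the top, to the tray side.
- stand: Fixed stand, base plate 150 x 262 mm. Origin on the table below the canister's middle; x along the tipping axis (140 mm up), y to the tray, to which the canister tips. Here the crank knob is at x = -109 mm and, at tipping angle t, y = -105 sin(1.01 - t) mm, z = 140 + 105 cos(1.01 - t) mm. The outlet is on the +y side of the canister's top, marked by a black tab under the cap's edge.
- tray (a point): Centre of the floor of the catch tray of the stand: an open steel tray, inside 100 mm along the stand's x by 202 mm along y, walls 41 mm above its floor; same axes as the stand.
- ball_a_center (a point): One of two identical plain metal grinding balls, 12 mm in diameter, 14 g (its centre). They start on the bottom of the clear canister, between two guide walls 18 mm apart, 16 to 36 mm from one another, centres 29 mm below the tipping axis.
- ball_b_center (a point): One of two identical plain metal grinding balls, 12 mm in diameter, 14 g (its centre). They start on the bottom of the clear canister, between two guide walls 18 mm apart, 16 to 36 mm from one another, centres 29 mm below the tipping axis.

How it is judged:
By the outcome, as a careful person would: the job done as asked, in the order asked, and still so for the second after the job is handed in, with the robot touching nothing.
It also fails if it takes over 59 s, if anything falls off the work surface, if the arm or the gripper's body presses on something with over 40 N, if the wrist force passes 120 N, or if a joint passes its speed limit or range.

## Working session

There is one attempt and no reset: what is moved stays moved. The work goes in short steps, Python scripts to look and compute and a shell command to move; the robot and the scene stay as the last step left them, time stands still between calls to the robot, and variables do not carry over. Pictures are saved under pics/ and viewed, and the job is handed in when it is done.

```bash
ls; mkdir -p pics
python3 - <<'E'
from plant import *
import cv2,numpy as np
s=get_state();print(s['clock'],s['tool_pos'],s['eef_rot'],s['contact_force'],s['opening'])
ims=[]
for n in ("side","top"):
    p=snapshot(n);cv2.imwrite(f'pics/{n}0.png',p['frame'][:,:,::-1])
    np.savez(f'{n}0.npz',**{k:p[k] for k in('frame','depth','mtx','camera_from_world')})
    for t in ("stand","cap_grip","crank_knob","tray","ball_a_center","cap"):
        for d in pinpoint(t,p)[:2]:
            u,v=map(int,np.round(d['uv']))
            z=p['depth'][min(v,383),min(u,511)]
            K=p['mtx'];T=np.linalg.inv(p['camera_from_world'])
            w=T@np.r_[np.linalg.inv(K)@[d['uv'][0],d['uv'][1],1]*z,1]
            print(n,t,d['conf'],np.round(d['uv'],1),z,w[:3].round(4))
print(get_state()['clock'])
E
```

```text
pics
0.0 [ 0.16453732 -0.60226556  0.21462279] [ 7.94887222e-01 -6.06756529e-01 -7.64861598e-04 -4.82353176e-04] [ 0.08511172 -0.34427895  0.1093871 ] 0.9967852720944506
side stand 0.75 [269.4 227.3] 0.80276096 [ 0.5845 -0.0781  0.0165]
side cap_grip 0.78 [272.5 127.9] 0.67442405 [ 0.5867 -0.0798  0.2172]
side crank_knob 0.68 [363.1 156.4] 0.6422109 [ 0.4599 -0.1288  0.2032]
side tray 0.62 [239.3 235.4] 0.78991634 [ 0.6093 -0.0283  0.0152]Traceback (most recent call last):
  File "<stdin>", line 9, in <module>
ValueError: it knows: ball_a_center, ball_b_center, cap_grip, crank_knob, stand, tray
```

```bash
cat > h.py <<'E'
from plant import *
import cv2,numpy as np
def snap(n,name):
    p=snapshot(n);cv2.imwrite(f'pics/{name}.png',p['frame'][:,:,::-1]);return p
def w(p,uv,z=None):
    u,v=map(int,np.round(uv))
    if z is None: z=p['depth'][min(v,383),min(u,511)]
    T=np.linalg.inv(p['camera_from_world'])
    return (T@np.r_[np.linalg.inv(p['mtx'])@[uv[0],uv[1],1]*z,1])[:3]
def ray(p,uv):
    T=np.linalg.inv(p['camera_from_world']);d=T[:3,:3]@np.linalg.inv(p['mtx'])@[uv[0],uv[1],1]
    return T[:3,3],d
def atz(p,uv,z):
    o,d=ray(p,uv);return o+d*(z-o[2])/d[2]
E
python3 - <<'E'
from h import *
zz={'stand':0,'cap_grip':.215,'crank_knob':.1958,'tray':.02}
for n in ("side","top"):
    p=snap(n,n+'0');np.savez(f'{n}0.npz',**{k:p[k] for k in('frame','depth','mtx','camera_from_world')})
    for t in ("stand","cap_grip","crank_knob","tray","ball_a_center"):
        for d in pinpoint(t,p)[:2]:
            print(n,t,d['conf'],np.round(d['uv'],1),w(p,d['uv']).round(4),atz(p,d['uv'],zz.get(t,.11)).round(4))
E
```

```text
side stand 0.97 [270.1 229.2] [ 0.5544 -0.0452  0.0556] [ 0.5915 -0.0882  0.    ]
side stand 0.34 [367.1 155.2] [ 0.4574 -0.135   0.2033] [ 0.5938 -0.4037  0.    ]
side cap_grip 0.95 [273.1 128.6] [ 0.5838 -0.0778  0.2181] [ 0.5871 -0.0816  0.215 ]
side crank_knob 0.73 [367.7 156.2] [ 0.4552 -0.1331  0.2036] [ 0.4604 -0.1434  0.1958]
side tray 0.96 [235.7 237.9] [ 0.6086 -0.019   0.0164] [ 0.606  -0.0166  0.02  ]
top stand 0.58 [307.9 170.3] [ 0.5807 -0.07    0.1836] [ 0.5986 -0.0902  0.    ]
top cap_grip 0.65 [321.9 159.7] [ 0.5923 -0.0869  0.2184] [ 0.5927 -0.0874  0.215 ]
top crank_knob 0.78 [355.8 246.6] [ 0.4644 -0.1355  0.2022] [ 0.4639 -0.1369  0.1958]
top tray 0.8 [276.4 161.8] [ 0.6153 -0.0276  0.0139] [ 0.6145 -0.0274  0.02  ]
```

View pics/side0.png

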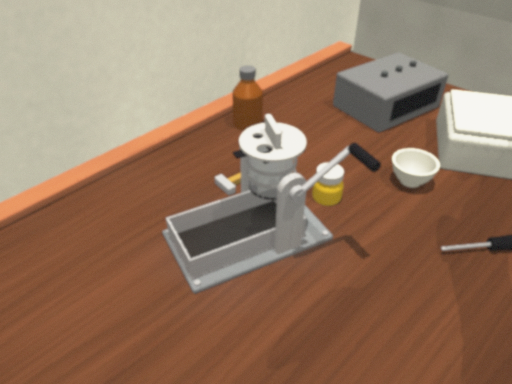

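View pics/top0.png

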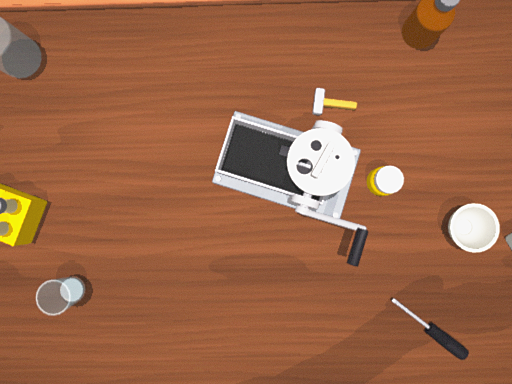

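Run:
```python
from h import *
for n in('top','side'):
    p=np.load(n+'0.npz');d=p['depth'];K=p['mtx'];T=np.linalg.inv(p['camera_from_world'])
    v,u=np.mgrid[:384,:512];P=np.stack([(u-K[0,2])/K[0,0]*d,(v-K[1,2])/K[1,1]*d,d,np.ones_like(d)],-1)@T.T
    P=P[...,:3];print(n,T[:3,3].round(3))
    c=np.array([.592,-.086]);r=np.hypot(*(P[...,:2]-c).transpose(2,0,1));z=P[...,2];m0=(d>0)&(r<.07)
    print(np.histogram(z[m0],bins=np.arange(.1,.26,.01)))
    m=m0&(z>.178)&(z<.196);q=P[m]
    print('disc',m.sum(),np.median(q[:,2]),cv2.minEnclosingCircle(q[:,:2].astype(np.float32)))
    m=m0&(z>np.median(q[:,2])+.02)
    f=P[m];print('fin',m.sum(),f.mean(0),np.percentile(f[:,2],[50,90]),cv2.minAreaRect(f[:,:2].astype(np.float32)*1000), cv2.fitLine(f[:,:2].astype(np.float32),cv2.DIST_L2,0,.01,.01).ravel())
    # knob: dark, z .17-.23 near
    g=p['frame'].astype(int).max(-1)
    m=(d>0)&(g<60)&(z>.18)&(z<.22)&(np.hypot(P[...,0]-.46,P[...,1]+.135)<.06);k=P[m]
    print('knob',m.sum(),k.mean(0),k[:,2].max(),cv2.minAreaRect(k[:,:2].astype(np.float32)*1000),cv2.fitLine(k[:,:2].astype(np.float32),cv2.DIST_L2,0,.01,.01).ravel())
    # base plate / tray top rim
    m=(d>0)&(z>.048)&(z<.066)&(np.hypot(P[...,0]-.61,P[...,1]+.02)<.16)
    print('rim',m.sum(),cv2.minAreaRect(P[m][:,:2].astype(np.float32)*1000))
    # plate
    m=(d>0)&(z>.004)&(z<.016)&(np.hypot(P[...,0]-.61,P[...,1]+.02)<.2)
    print('plate',m.sum(),cv2.minAreaRect(P[m][:,:2].astype(np.float32)*1000),np.median(z[m]))
p=np.load('top0.npz');cv2.imwrite('pics/crop0.png',cv2.resize(p['frame'][90:280,200:400,::-1],None,fx=3,fy=3,interpolation=2))
```

```text
top [ 0.52  -0.001  0.809]
(array([  45,   22,    9,   10,  102,  166,  177,   28, 2871,  350,   18,
        249,   27,    0,    0]), array([0.1 , 0.11, 0.12, 0.13, 0.14, 0.15, 0.16, 0.17, 0.18, 0.19, 0.2 ,
       0.21, 0.22, 0.23, 0.24, 0.25]))
disc 3239 0.18858394207148754 ((0.5969222784042358, -0.08239132165908813), 0.05801614001393318)
fin 278 [ 0.5933754  -0.08797351  0.21816314] [0.21840293 0.21996005] ((593.8062133789062, -88.55349731445312), (10.023176193237305, 55.59741973876953), 59.50938415527344) [ 0.8610501  -0.5085201   0.5933754  -0.08797351]
knob 194 [ 0.46453898 -0.13618722  0.20200228] 0.20612056755192787 ((463.9150695800781, -137.8968048095703), (16.01535987854004, 52.710594177246094), 71.91860961914062) [ 0.9532058  -0.30232215  0.464539   -0.13618723]
rim 557 ((608.2974243164062, -24.622291564941406), (210.399658203125, 122.87734985351562), 70.81723022460938)
plate 4588 ((619.6950073242188, -30.110519409179688), (385.5367126464844, 323.1794128417969), 70.4607162475586) 0.013180966293816265
side [0.207 0.359 0.577]
(array([ 301,  275,  197,  276,  258,  513,  353,
[... 245 characters left out ...]
0.05841589719057083)
fin 216 [ 0.59058418 -0.08433522  0.21701079] [0.21852467 0.21978813] ((593.8806762695312, -87.7702407836914), (10.42074966430664, 55.9251708984375), 59.46894454956055) [ 0.87235904 -0.48886576  0.59058416 -0.08433522]
knob 341 [ 0.45940152 -0.13166119  0.20055985] 0.20633140850795822 ((463.17889404296875, -132.73828125), (15.683052062988281, 53.03709411621094), 79.91590118408203) [ 0.9654036  -0.2607601   0.45940152 -0.13166119]
rim 1273 ((613.5601196289062, -26.029441833496094), (210.3079833984375, 136.6929931640625), 71.24195861816406)
plate 4057 ((652.5715942382812, -53.30609130859375), (363.62933349609375, 239.53146362304688), 71.39800262451172) 0.011231494302055944
```

View pics/crop0.png

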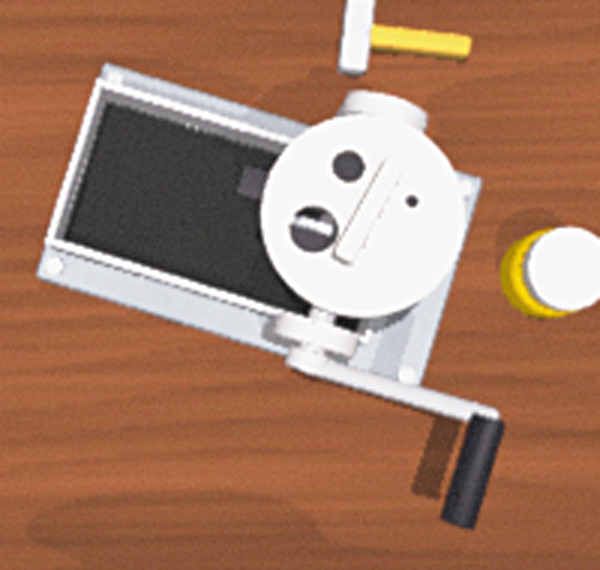

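The side and top pictures agree. The fin centre is at about (0.5937, -0.088), the disc top at z≈0.1885 and the fin top at z≈0.2185. Stand yaw is about -19° and fin yaw about -30.5°, so the cap is at about -0.20. I'll lift first and then travel over the cap.

```bash
python3 -m creep '[{"slide":[0,0,-0.05],"hand":0.088},{"slide":[0,0,-0.05],"hand":0.088},{"slide":[-0.032,-0.0458,0],"hand":0.088},{"slide":[-0.032,-0.0458,0],"hand":0.088},{"slide":[-0.032,-0.0458,0],"hand":0.088}]' 20
python3 -m creep '[{"slide":[-0.032,-0.0458,0],"hand":0.088},{"slide":[-0.032,-0.0458,0],"hand":0.088},{"slide":[-0.032,-0.0458,0],"hand":0.088},{"slide":[-0.032,-0.0458,0],"hand":0.088},{"slide":[-0.032,-0.0458,0],"hand":0.088}]'
```

```text
$[0]: bad value
$[0]: bad value
```

```bash
python3 -m creep '[{"hand":0.088,"slide":[0,0,-0.05],"turn":0},{"hand":0.088,"slide":[0,0,-0.05],"turn":0},{"hand":0.088,"slide":[-0.032,-0.0458,0],"turn":0},{"hand":0.088,"slide":[-0.032,-0.0458,0],"turn":0},{"hand":0.088,"slide":[-0.032,-0.0458,0],"turn":0}]' 20
```

```text
clock: 1.52
tool_pos: [0.273, -0.4727, 0.3157]
eef_rot: [0.795, -0.607, 0.0, 0.0]
contact_force: [1.4, 0.1, 0.5]
opening: 0.999
```

```bash
python3 -m creep '[{"hand":0.088,"slide":[-0.032,-0.0458,0],"turn":0},{"hand":0.088,"slide":[-0.032,-0.0458,0],"turn":0},{"hand":0.088,"slide":[-0.032,-0.0458,0],"turn":0},{"hand":0.088,"slide":[-0.032,-0.0458,0],"turn":0},{"hand":0.088,"slide":[-0.032,-0.0458,0],"turn":0}]' && python3 -m creep '[{"hand":0.088,"slide":[-0.032,-0.0458,0],"turn":10},{"hand":0.088,"slide":[0,0,0],"turn":10},{"hand":0.088,"slide":[0,0,0],"turn":10},{"hand":0.088,"slide":[0,0,0],"turn":10},{"hand":0.088,"slide":[0,0,0],"turn":5.8}]'
cat >> h.py <<'E'
from scipy.spatial.transform import Rotation as R
def rel(tgt,yaw=None):
    s=get_state();r=R.from_quat(s['eef_rot']);x=r.apply([1,0,0])
    y0=np.degrees(np.arctan2(x[1],x[0]))
    print('t',round(s['clock'],2),'tcp',np.round(s['tool_pos'],4),'xyaw',round(y0,2),'q',np.round(s['q'],2),'F',np.round(s['contact_force'],1))
    print('slide',r.inv().apply(np.array(tgt)-s['tool_pos']).round(4),'turn',None if yaw is None else round(-(yaw-y0),2))
E
python3 - <<'E'
from h import *
rel([.5937,-.088,.202],-120.5)
p=snap('wrist','w1')
for t in('cap_grip','crank_knob','stand'):
    for d in pinpoint(t,p)[:1]: print(t,d['conf'],d['uv'],atz(p,d['uv'],.2065 if t=='cap_grip' else .1958),w(p,d['uv']))
d=p['depth'];K=p['mtx'];T=np.linalg.inv(p['camera_from_world'])
v,u=np.mgrid[:384,:512];P=(np.stack([(u-K[0,2])/K[0,0]*d,(v-K[1,2])/K[1,1]*d,d,np.ones_like(d)],-1)@T.T)[...,:3]
m=(d>0)&(P[...,2]>.208)&(P[...,2]<.226)&(np.hypot(P[...,0]-.594,P[...,1]+.088)<.06)
print(m.sum(),cv2.minAreaRect(P[m][:,:2].astype(np.float32)*1000),np.median(P[m][:,2]))
E
```

```text
clock: 2.15
tool_pos: [0.4518, -0.258, 0.3157]
eef_rot: [0.795, -0.607, 0.0, 0.0]
contact_force: [-0.6, -1.0, 1.1]
opening: 0.994
clock: 2.78
tool_pos: [0.4865, -0.2163, 0.3155]
eef_rot: [-0.495, 0.869, -0.0, -0.0]
contact_force: [0.2, -0.2, 0.2]
opening: 0.997
t 2.77 tcp [ 0.4865 -0.2163  0.3155] xyaw -120.73 q [ 0.36  0.45 -0.04  1.71  0.02  0.99 -1.8 ] F [ 0.2 -0.2  0.2]
slide [-0.1651 -0.0266  0.1135] turn -0.23
cap_grip 0.87 [76.1, 152.2] [ 0.59241051 -0.08782598  0.2065    ] [ 0.59067254 -0.09460764  0.21783429]
crank_knob 0.78 [202.3, 234.0] [ 0.45881747 -0.13901878  0.1958    ] [ 0.46147298 -0.14238681  0.20424047]
stand 0.67 [148.1, 132.5] [ 0.57367251 -0.15290879  0.1958    ] [ 0.58058458 -0.1236173   0.11234128]
1052 ((592.5098266601562, -89.6094741821289), (11.038776397705078, 55.83940505981445), 59.08415603637695) 0.21839138281466358
```

View pics/w1.png

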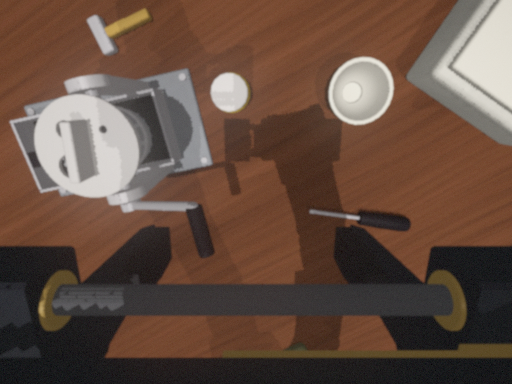

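```bash
python3 -m creep '[{"hand":0.088,"slide":[-0.055,-0.009,0],"turn":0},{"hand":0.088,"slide":[-0.055,-0.009,0],"turn":0},{"hand":0.088,"slide":[-0.055,-0.009,0],"turn":0},{"hand":0.088,"slide":[0,0,0.04],"turn":0},{"hand":0.088,"slide":[0,0,0],"turn":0}]'
python3 - <<'E'
from h import *
p=snap('wrist','w2')
d=p['depth'];K=p['mtx'];T=np.linalg.inv(p['camera_from_world'])
v,u=np.mgrid[:384,:512];P=(np.stack([(u-K[0,2])/K[0,0]*d,(v-K[1,2])/K[1,1]*d,d,np.ones_like(d)],-1)@T.T)[...,:3]
m=(d>0)&(P[...,2]>.208)&(P[...,2]<.226)&(np.hypot(P[...,0]-.594,P[...,1]+.088)<.06)
print(m.sum())
if m.sum()>20: print(cv2.minAreaRect(P[m][:,:2].astype(np.float32)*1000),np.median(P[m][:,2]))
rel([.593,-.0885,.202],-120.7)
E
```

```text
clock: 3.6
tool_pos: [0.5913, -0.0875, 0.2728]
eef_rot: [-0.497, 0.868, 0.002, -0.003]
contact_force: [0.2, 0.0, -0.2]
opening: 0.999
852
((593.202880859375, -89.57806396484375), (9.969696044921875, 55.39003372192383), 59.86259078979492) 0.21888607033960095
t 3.65 tcp [ 0.5924 -0.0885  0.2747] xyaw -120.5 q [ 0.1   0.59 -0.05  1.57  0.03  0.99 -2.06] F [-0.7 -1.1  0.3]
slide [-0.0005 -0.0006  0.0727] turn 0.2
```

View pics/w2.png

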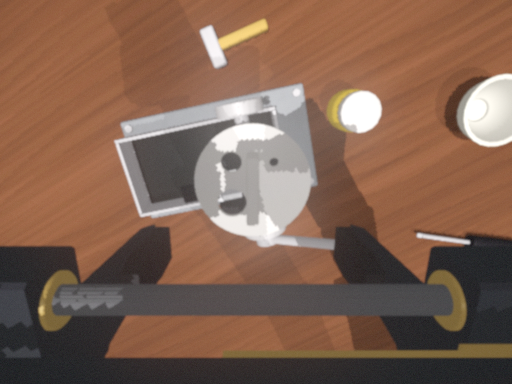

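```bash
python3 -m creep '[{"hand":0.088,"slide":[-0.0005,-0.0009,0.03],"turn":0},{"hand":0.088,"slide":[0,0,0.025],"turn":0},{"hand":0.088,"slide":[0,0,0.015],"turn":0},{"hand":0.088,"slide":[0,0,0.002],"turn":0},{"hand":0.088,"slide":[0,0,0],"turn":0}]'
python3 - <<'E'
from h import *
rel([.5933,-.0888,.202],-120.5)
E
```

```text
clock: 4.28
tool_pos: [0.5953, -0.0884, 0.2045]
eef_rot: [-0.496, 0.868, -0.001, 0.001]
contact_force: [-0.6, -0.1, -0.4]
opening: 0.999
t 4.28 tcp [ 0.5953 -0.0884  0.2045] xyaw -120.53 q [ 0.1   0.67 -0.05  1.66  0.04  0.82 -2.07] F [-0.6 -0.1 -0.4]
slide [0.0014 0.0015 0.0025] turn -0.03
```

Next I'll centre and close gradually, starting with a small correction.

```bash
python3 -m creep '[{"hand":0.05,"slide":[0,0,0.0015],"turn":0},{"hand":0.03,"slide":[0,0,0],"turn":0},{"hand":0.02,"slide":[0,0,0],"turn":0},{"hand":0.02,"slide":[0,0,0],"turn":0}]' 12
python3 - <<'E'
from h import *
rel([.5933,-.0888,.202],-120.5);print(get_state()['opening']*88)
p=snap('side','s3')
cv2.imwrite('pics/s3.png',cv2.resize(p['frame'][60:260,150:400,::-1],None,fx=3,fy=3))
E
```

```text
clock: 4.78
tool_pos: [0.5946, -0.088, 0.202]
eef_rot: [-0.496, 0.868, -0.0, 0.0]
contact_force: [0.6, 0.6, -0.7]
opening: 0.572
t 4.78 tcp [ 0.5946 -0.088   0.202 ] xyaw -120.51 q [ 0.1   0.67 -0.05  1.66  0.04  0.81 -2.07] F [ 0.6  0.6 -0.7]
slide [0.0014 0.0007 0.    ] turn -0.01
50.315676379873395
```

View pics/s3.png

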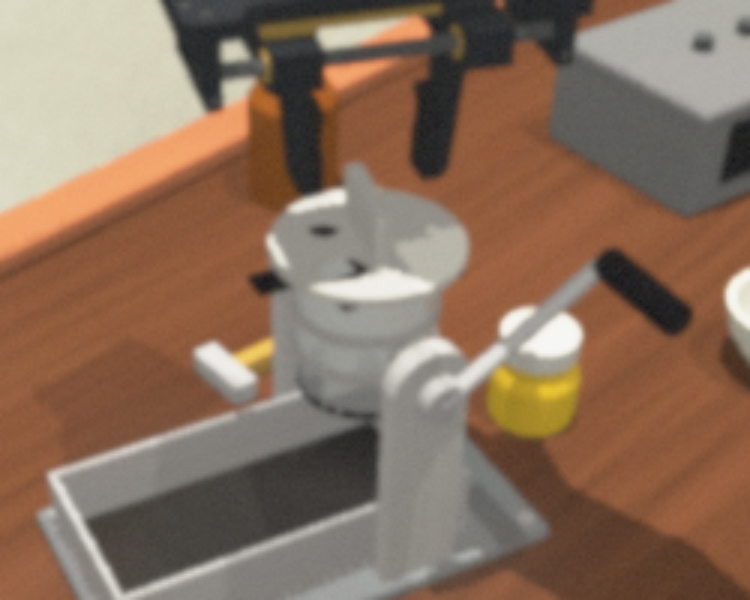

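Run:
```python
from h import *
p=snapshot('side');s=get_state();r=R.from_quat(s['eef_rot']);t=np.array(s['tool_pos'])
d=p['depth']
def pr(x):
    c=p['camera_from_world']@np.r_[x,1];k=p['mtx']@c[:3];return (k[:2]/k[2]),c[2]
for o in([.026,0,.008],[-.026,0,.008],[.026,0,-.02],[-.026,0,-.02],[0,0,0]):
    x=t+r.apply(o);uv,z=pr(x);print(o,x.round(3),uv.round(1),((uv-[150,60])*3).round(),z)
for uv in [(252,110),(293,108),(252,118),(292,114),(271,120),(269,130)]: print(uv,w(p,uv).round(4))
```

```text
[0.026, 0, 0.008] [ 0.581 -0.11   0.194] [288.  134.5] [414. 224.] 0.7032639988625453
[-0.026, 0, 0.008] [ 0.608 -0.066  0.194] [255.4 139.6] [316. 239.] 0.6931785739824822
[0.026, 0, -0.02] [ 0.581 -0.11   0.222] [289.  118.6] [417. 176.] 0.6850767061997353
[-0.026, 0, -0.02] [ 0.608 -0.066  0.222] [255.5 123.6] [316. 191.] 0.6749912813196721
[0, 0, 0] [ 0.595 -0.088  0.202] [272.  132.6] [366. 218.] 0.6930249170902824
(252, 110) [ 0.604  -0.0543  0.2507]
(293, 108) [ 0.5745 -0.1098  0.2427]
(252, 118) [ 0.6043 -0.0546  0.2374]
(292, 114) [ 0.5741 -0.1078  0.2337]
(271, 120) [ 0.6007 -0.092   0.2195]
(269, 130) [ 0.5971 -0.084   0.2072]
```

Run:
```python
from h import *
p=snap('side','s4');cv2.imwrite('pics/s4.png',cv2.resize(p['frame'][40:180,190:350,::-1],None,fx=4,fy=4))
for c in (250,253,292,295):
    for v in range(100,140,3): print(c,v,w(p,(c,v)).round(3),p['frame'][v,c])
```

```text
250 100 [ 0.605 -0.051  0.267] [38 42 41]
250 103 [ 0.606 -0.052  0.262] [34 37 40]
250 106 [ 0.605 -0.051  0.258] [41 43 44]
250 109 [ 0.606 -0.052  0.252] [38 40 42]
250 112 [ 0.606 -0.052  0.248] [36 38 42]
250 115 [ 0.605 -0.052  0.243] [44 44 43]
250 118 [ 0.607 -0.054  0.237] [57 45 42]
250 121 [ 0.609 -0.056  0.23 ] [88 57 36]
250 124 [ 0.847 -0.301  0.017] [112  73  45]
250 127 [ 0.641 -0.088  0.192] [220 211 197]
250 130 [ 0.637 -0.084  0.19 ] [207 204 191]
250 133 [ 0.63  -0.077  0.19 ] [145 143 135]
250 136 [ 0.626 -0.072  0.189] [145 143 135]
250 139 [ 0.62  -0.066  0.189] [146 144 136]
253 100 [ 0.603 -0.056  0.266] [35 37 40]
253 103 [ 0.602 -0.055  0.262] [40 39 41]
253 106 [ 0.603 -0.056  0.257] [39 37 38]
253 109 [ 0.603 -0.056  0.252] [40 41 39]
253 112 [ 0.602 -0.054  0.248] [39 43 41]
253 115 [ 0.603 -0.056  0.242] [41 42 42]
253 118 [ 0.603 -0.055  0.238] [40 42 42]
253 121 [ 0.603 -0.055  0.233] [43 43 46]
253 124 [ 0.602 -0.055  0.228] [103  89  78]
253 127 [0.207 0.359 0.577] [235 233 223]
253 130 [ 0.634 -0.087  0.19 ] [172 168 159]
253 133 [ 0.629 -0.083  0.
[... 629 characters left out ...]
92 136 [ 0.579 -0.117  0.189] [180 175 164]
292 139 [ 0.574 -0.112  0.189] [185 181 170]
295 100 [ 0.572 -0.109  0.257] [41 43 44]
295 103 [ 0.571 -0.11   0.252] [41 40 41]
295 106 [ 0.571 -0.11   0.247] [38 39 42]
295 109 [ 0.571 -0.11   0.242] [39 41 42]
295 112 [ 0.571 -0.11   0.237] [45 46 43]
295 115 [ 0.57  -0.11   0.233] [55 48 48]
295 118 [ 0.808 -0.418 -0.001] [109  73  53]
295 121 [ 0.796 -0.403  0.002] [146  89  58]
295 124 [ 0.789 -0.395 -0.   ] [147  90  60]
295 127 [ 0.78  -0.384  0.001] [143 111  92]
295 130 [ 0.587 -0.134  0.189] [147 142 134]
295 133 [ 0.581 -0.127  0.189] [146 142 134]
295 136 [ 0.576 -0.121  0.188] [172 169 157]
295 139 [ 0.57  -0.114  0.189] [184 181 170]
```

View pics/s4.png

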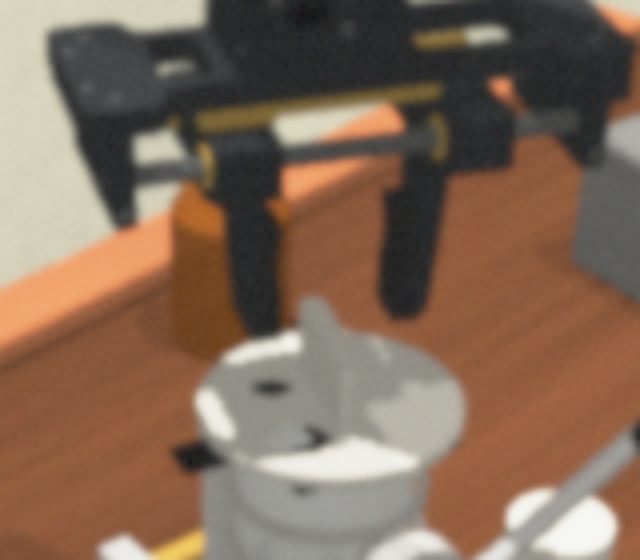

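Run:
```python
from h import *
p=snap('wrist','w4');s=get_state();r=R.from_quat(s['eef_rot']);t=np.array(s['tool_pos'])
d=p['depth'];K=p['mtx'];T=np.linalg.inv(p['camera_from_world'])
v,u=np.mgrid[:384,:512];P=(np.stack([(u-K[0,2])/K[0,0]*d,(v-K[1,2])/K[1,1]*d,d,np.ones_like(d)],-1)@T.T)[...,:3]
L=r.inv().apply((P-t).reshape(-1,3)).reshape(P.shape)
g=p['frame'].max(-1)
m=(d>0)&(g<70)&(abs(L[...,1])<.02)&(abs(L[...,0])<.06)&(L[...,2]>-.08)
print(m.sum()); 
for sgn in(-1,1):
    q=L[m&(sgn*L[...,0]>0.01)];print(len(q),np.percentile(q,[0,1,5,50,95,99,100],axis=0).round(4))
q=p['camera_from_world'];print('cam in tool',r.inv().apply(T[:3,3]-t))
# side-view tips in the tool frame
p=snapshot('side')
for uv in((253,121),(292,116)):print(r.inv().apply(w(p,uv)-t))
p=snap('top','t4');cv2.imwrite('pics/t4.png',cv2.resize(p['frame'][90:280,200:400,::-1],None,fx=3,fy=3))
```

```text
1809
700 [[-0.0586 -0.0111 -0.08  ]
 [-0.0344 -0.0109 -0.0797]
 [-0.0334 -0.0107 -0.0777]
 [-0.0279 -0.01   -0.0682]
 [-0.0238  0.0064 -0.0589]
 [-0.0224  0.0084 -0.0555]
 [-0.0203  0.0185  0.0188]]
1109 [[ 0.0197 -0.0113 -0.08  ]
 [ 0.0232 -0.0109 -0.0793]
 [ 0.0246 -0.0107 -0.0761]
 [ 0.029  -0.01   -0.0647]
 [ 0.0341  0.0061 -0.0468]
 [ 0.0352  0.0089 -0.0415]
 [ 0.0362  0.0099 -0.0331]]
cam in tool [ 0.00042291 -0.07382641 -0.16927871]
[-0.03123315  0.00511041 -0.02817556]
[ 0.0274343   0.00805581 -0.02874083]
```

View pics/w4.png

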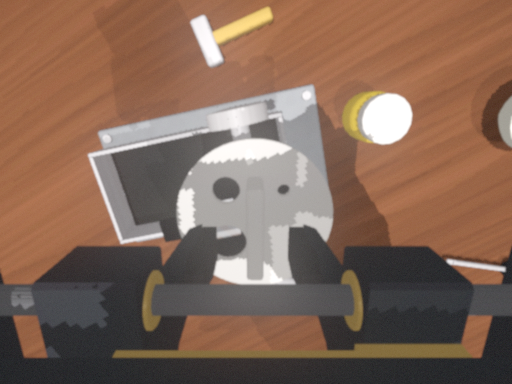

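Both cameras disagree with the stated tool: the fingertips sit about 26 mm *behind* the reported TCP rather than 8 mm ahead, so they are at z≈0.227. I'll go by the pictures and descend further, checking as I go.

```bash
python3 -m creep '[{"hand":0.05,"slide":[0.001,0.0005,0.01],"turn":0},{"hand":0.05,"slide":[0,0,0.01],"turn":0},{"hand":0.05,"slide":[0,0,0.006],"turn":0},{"hand":0.05,"slide":[0,0,0],"turn":0}]' 12
python3 - <<'E'
from h import *
rel([.5933,-.0888,.172],-120.5)
p=snap('side','s5');cv2.imwrite('pics/s5.png',cv2.resize(p['frame'][40:180,190:350,::-1],None,fx=4,fy=4))
for c in (250,253,292,295):
    for v in range(124,145,2): print(c,v,w(p,(c,v)).round(3),p['frame'][v,c].max(),end=';')
    print()
E
```

```text
clock: 5.58
tool_pos: [0.5931, -0.0885, 0.1751]
eef_rot: [-0.496, 0.868, 0.0, -0.001]
contact_force: [0.3, 0.3, -0.2]
opening: 0.57
t 5.58 tcp [ 0.5931 -0.0885  0.1751] xyaw -120.51 q [ 0.1   0.7  -0.05  1.69  0.05  0.75 -2.08] F [ 0.3  0.3 -0.2]
slide [ 0.0002 -0.0003  0.0031] turn -0.01
250 124 [ 0.605 -0.051  0.229] 45;250 126 [ 0.605 -0.051  0.226] 40;250 128 [ 0.605 -0.052  0.222] 47;250 130 [ 0.605 -0.051  0.219] 42;250 132 [ 0.605 -0.051  0.215] 42;250 134 [ 0.605 -0.051  0.212] 48;250 136 [ 0.604 -0.05   0.209] 53;250 138 [ 0.604 -0.05   0.206] 74;250 140 [ 0.617 -0.064  0.19 ] 115;250 142 [ 0.614 -0.06   0.19 ] 147;250 144 [ 0.61  -0.056  0.19 ] 146;
253 124 [ 0.604 -0.056  0.227] 43;253 126 [ 0.605 -0.057  0.223] 43;253 128 [ 0.604 -0.057  0.22 ] 42;253 130 [ 0.601 -0.053  0.219] 40;253 132 [ 0.602 -0.055  0.215] 43;253 134 [ 0.602 -0.055  0.211] 44;253 136 [ 0.603 -0.056  0.207] 40;253 138 [ 0.602 -0.055  0.204] 45;253 140 [ 0.602 -0.055  0.201] 66;253 142 [ 0.61  -0.063  0.19 ] 127;253 144 [ 0.606 -0.059  0.19 ] 149;
292 124 [ 0.572 -0.107  0.218] 41;292 126 [ 0.572 -0.106  0.215] 38;292 128 [ 0.573 -0.108  0.21 ] 42;292 130 [0.207 0.359 0.577] 38;292 132 [ 0.573 -0.109  0.203] 38;292 134 [ 0.573 -0.109  0.199] 64;292 136 [ 0.578 -0.116  0.19 ] 132;292 138 [ 0.575 -0.113  0.189] 149;292 140 [ 0.572 -0.109  0.189] 150;292 142 [ 0.567 -0.104  0.19 ] 169;292 144 [ 0.565 -0.101  0.189] 190;
295 124 [ 0.571 -0.112  0.216] 41;295 126 [ 0.57  -0.111  0.214] 41;295 128 [ 0.571 -0.113  0.209] 39;295 130 [ 0.57  -0.112  0.206] 43;295 132 [ 0.568 -0.11   0.204] 39;295 134 [ 0.568 -0.111  0.2  ] 80;295 136 [ 0.576 -0.122  0.188] 137;295 138 [ 0.573 -0.117  0.188] 150;295 140 [ 0.569 -0.113  0.189] 154;295 142 [ 0.565 -0.108  0.189] 178;295 144 [ 0.561 -0.103  0.189] 188;
```

View pics/s5.png

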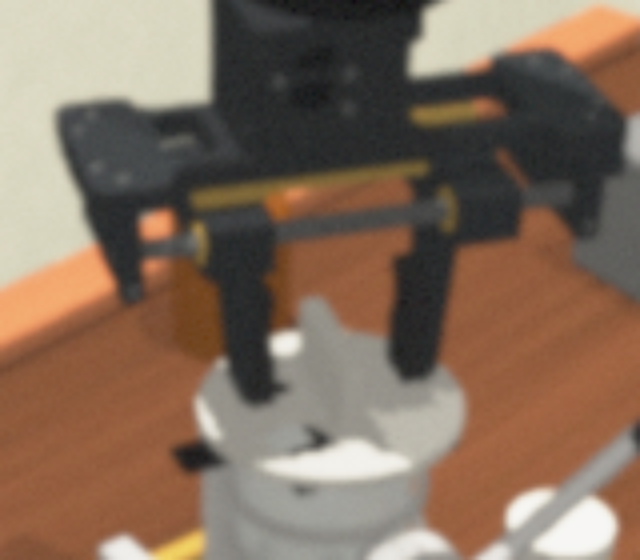

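```bash
python3 -m creep '[{"hand":0.03,"slide":[0,-0.0002,0.003],"turn":0},{"hand":0.02,"slide":[0,0,0],"turn":0},{"hand":0.013,"slide":[0,0,0],"turn":0},{"hand":0.013,"slide":[0,0,0],"turn":0},{"hand":0.013,"slide":[0,0,0],"turn":0}]' 12
python3 - <<'E'
from h import *
p=snap('side','s6');cv2.imwrite('pics/s6.png',cv2.resize(p['frame'][40:180,190:350,::-1],None,fx=4,fy=4))
E
```

```text
clock: 6.25
tool_pos: [0.5938, -0.0887, 0.173]
eef_rot: [-0.496, 0.868, -0.0, 0.0]
contact_force: [0.8, 0.5, 0.4]
opening: 0.149
```

View pics/s6.png

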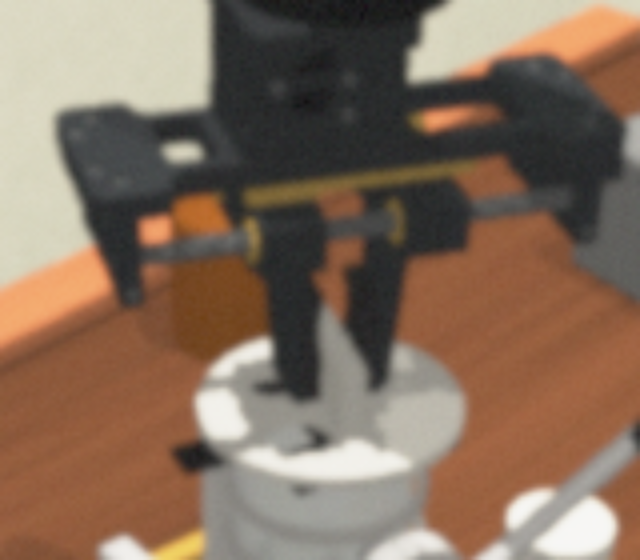

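```bash
python3 -m creep '[{"hand":0.004,"slide":[0,0,0],"turn":0},{"hand":0.004,"slide":[0,0,0],"turn":0},{"hand":0.004,"slide":[0,0,0],"turn":0}]' 12
```

```text
clock: 6.68
tool_pos: [0.5937, -0.0889, 0.173]
eef_rot: [-0.496, 0.868, -0.0, -0.0]
contact_force: [-0.2, -0.2, 1.3]
opening: 0.111
```

Gripped at 9.8 mm with almost no side force. Next I'll turn the cap counter-clockwise, which is negative tool turn.

```bash
python3 -m creep '[{"hand":0.004,"slide":[0,0,0],"turn":-8},{"hand":0.004,"slide":[0,0,0],"turn":-8},{"hand":0.004,"slide":[0,0,0],"turn":-8},{"hand":0.004,"slide":[0,0,0],"turn":-8},{"hand":0.004,"slide":[0,0,0],"turn":-8}]' 12 && python3 -m creep '[{"hand":0.004,"slide":[0,0,0],"turn":-8},{"hand":0.004,"slide":[0,0,0],"turn":-8},{"hand":0.004,"slide":[0,0,0],"turn":-0.5},{"hand":0.004,"slide":[0,0,0],"turn":0}]' 12
python3 - <<'E'
from h import *
rel([.5938,-.0888,.173],-64)
p=snap('wrist','w7')
E
```

```text
clock: 7.3
tool_pos: [0.5937, -0.0888, 0.173]
eef_rot: [0.764, -0.645, 0.0, 0.0]
contact_force: [-0.7, -0.5, 0.3]
opening: 0.107
clock: 7.8
tool_pos: [0.5937, -0.0888, 0.173]
eef_rot: [0.847, -0.531, -0.0, 0.0]
contact_force: [-1.2, -0.2, 1.5]
opening: 0.112
t 7.8 tcp [ 0.5937 -0.0888  0.173 ] xyaw -64.13 q [ 0.26  0.72 -0.34  1.68  0.31  0.79 -1.34] F [-1.2 -0.2  1.5]
slide [ 0.0001 -0.0001 -0.    ] turn -0.13
```

View pics/w7.png

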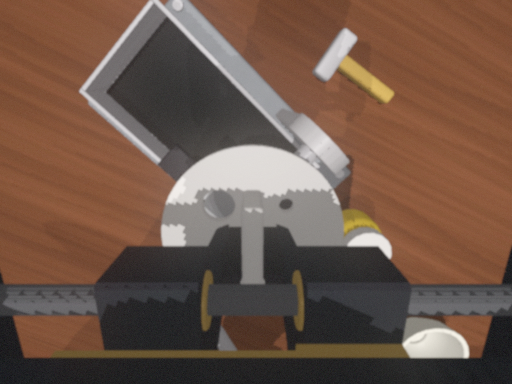

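```bash
python3 -m creep '[{"hand":0.03,"slide":[0,0,0],"turn":0},{"hand":0.03,"slide":[0,0,0],"turn":0},{"hand":0.03,"slide":[0,0,-0.02],"turn":0},{"hand":0.03,"slide":[0,0,-0.04],"turn":0},{"hand":0.03,"slide":[0,0,-0.04],"turn":0}]'
python3 - <<'E'
from h import *
rel([.4636,-.1370,.2],-109)
for i in range(1):
    p=snap('wrist','w8')
    d=p['depth'];K=p['mtx'];T=np.linalg.inv(p['camera_from_world'])
    v,u=np.mgrid[:384,:512];P=(np.stack([(u-K[0,2])/K[0,0]*d,(v-K[1,2])/K[1,1]*d,d,np.ones_like(d)],-1)@T.T)[...,:3]
    m=(d>0)&(P[...,2]>.208)&(P[...,2]<.226)&(np.hypot(P[...,0]-.594,P[...,1]+.088)<.045)
    print(m.sum(),cv2.minAreaRect(P[m][:,:2].astype(np.float32)*1000))
E
```

```text
clock: 8.48
tool_pos: [0.5936, -0.0885, 0.2738]
eef_rot: [0.848, -0.53, -0.0, 0.0]
contact_force: [-0.1, -0.3, -0.2]
opening: 0.342
t 8.47 tcp [ 0.5936 -0.0885  0.2738] xyaw -64.02 q [ 0.29  0.61 -0.38  1.56  0.25  1.02 -1.28] F [-0.1 -0.3 -0.2]
slide [-0.0133  0.1381  0.0738] turn 44.98
887 ((593.8191528320312, -89.30804443359375), (55.07247543334961, 9.817954063415527), 25.88671875)
```

View pics/w8.png

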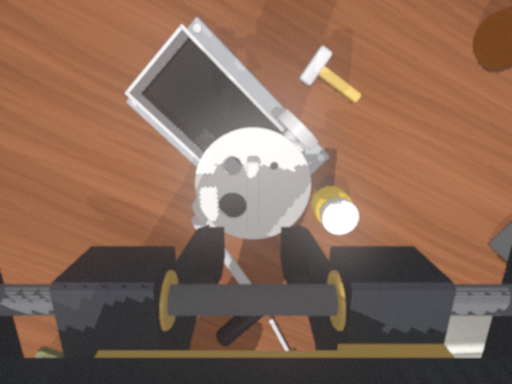

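```bash
python3 -m creep '[{"hand":0.045,"slide":[-0.004,0.046,0],"turn":0},{"hand":0.045,"slide":[-0.004,0.046,0],"turn":0},{"hand":0.045,"slide":[-0.005,0.046,0],"turn":9},{"hand":0.045,"slide":[0,0,0],"turn":9},{"hand":0.045,"slide":[0,0,0],"turn":9}]' && python3 -m creep '[{"hand":0.045,"slide":[0,0,0],"turn":9},{"hand":0.045,"slide":[0,0,0],"turn":9},{"hand":0.045,"slide":[0,0,0],"turn":0}]'
python3 - <<'E'
from h import *
rel([.4636,-.1370,.2],-109)
p=snap('wrist','w9');p=snap('top','t9');cv2.imwrite('pics/t9.png',cv2.resize(p['frame'][90:280,200:400,::-1],None,fx=4,fy=3))
np.savez('t9.npz',**{k:p[k] for k in('frame','depth','mtx','camera_from_world')})
cv2.imwrite('pics/t9.png',cv2.resize(p['frame'][100:240,200:380,::-1],None,fx=4,fy=4,interpolation=2))
E
```

```text
clock: 9.15
tool_pos: [0.4636, -0.1378, 0.2731]
eef_rot: [-0.699, 0.716, -0.0, 0.0]
contact_force: [0.3, 0.1, 0.3]
opening: 0.509
clock: 9.52
tool_pos: [0.4641, -0.1373, 0.2729]
eef_rot: [-0.581, 0.814, -0.0, -0.0]
contact_force: [0.0, 0.4, 1.0]
opening: 0.508
t 9.53 tcp [ 0.4641 -0.1373  0.2729] xyaw -108.92 q [ 0.32  0.43 -0.18  1.9   0.1   0.82 -1.82] F [0.  0.4 1. ]
slide [-0.0001  0.0006  0.0729] turn 0.08
```

View pics/t9.png

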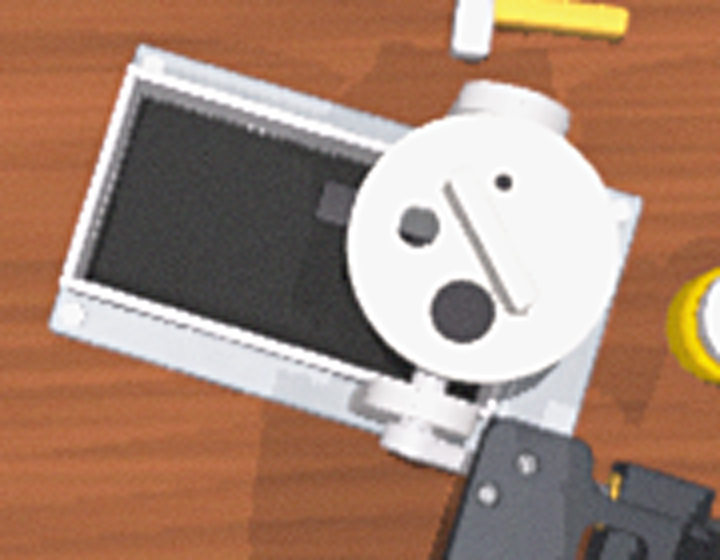

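View pics/w9.png

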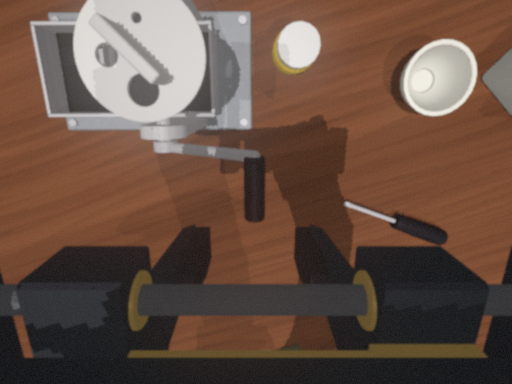

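The 18 mm hole points at the tab. Fin yaw is 25.9° and stand yaw is -19°, giving a cap angle of about 44.9°, and the canister is still upright. Next I'll locate the knob.

Run:
```python
from h import *
p=snap('wrist','w10');s=get_state();r=R.from_quat(s['eef_rot']);t=np.array(s['tool_pos'])
d=p['depth'];K=p['mtx'];T=np.linalg.inv(p['camera_from_world'])
v,u=np.mgrid[:384,:512];P=(np.stack([(u-K[0,2])/K[0,0]*d,(v-K[1,2])/K[1,1]*d,d,np.ones_like(d)],-1)@T.T)[...,:3]
L=r.inv().apply((P-t).reshape(-1,3)).reshape(P.shape)
m=(d>0)&(p['frame'].max(-1)<80)&(u>235)&(u<275)&(v>140)&(v<232)&(P[...,2]>.19)&(P[...,2]<.22)
print(m.sum(),P[m].mean(0).round(4),P[m][:,2].max(),cv2.minAreaRect(P[m][:,:2].astype(np.float32)*1000))
print(np.percentile(L[m],[1,5,50,95,99],axis=0).round(4))
y=np.radians(-19);c=np.array([.5937,-.0887]);X=np.array([np.cos(y),np.sin(y)]);Y=np.array([-np.sin(y),np.cos(y)])
print('predicted knob',c-.109*X-.0889*Y)
m=(d>0)&(P[...,2]>.048)&(P[...,2]<.066)
for n in('top0','side0'):pass
```

```text
1324 [ 0.4654 -0.1399  0.203 ] 0.20678622037558586 ((463.9978942871094, -139.5064697265625), (17.718786239624023, 55.49588394165039), 70.7198486328125)
[[-0.0067 -0.0275  0.0669]
 [-0.0058 -0.026   0.0673]
 [ 0.0018 -0.0025  0.0692]
 [ 0.0099  0.0236  0.0746]
 [ 0.0108  0.0262  0.0767]]
predicted knob [ 0.46169547 -0.13726967]
```

```bash
python3 -m creep '[{"hand":0.045,"slide":[0.002,0.003,0.04],"turn":0.3},{"hand":0.045,"slide":[0,0,0.03],"turn":0},{"hand":0.045,"slide":[0,0,0.02],"turn":0},{"hand":0.045,"slide":[0,0,0.015],"turn":0},{"hand":0.045,"slide":[0,0,0],"turn":0}]'
python3 - <<'E'
from h import *
rel([.4645,-.139,.158],-109.3)
p=snap('side','s11');cv2.imwrite('pics/s11.png',cv2.resize(p['frame'][60:230,260:460,::-1],None,fx=3,fy=3))
t=np.arange(0,2.03,.1);y=-105*np.sin(1.01-t);z=105*np.cos(1.01-t)
print(np.c_[t[1:],-np.diff(y),-np.diff(z)].round(1).tolist())
E
```

```text
clock: 10.3
tool_pos: [0.4599, -0.1382, 0.1671]
eef_rot: [-0.579, 0.815, 0.001, -0.001]
contact_force: [0.3, -0.5, -0.7]
opening: 0.509
t 10.3 tcp [ 0.4599 -0.1382  0.1671] xyaw -109.24 q [ 0.29  0.58 -0.15  2.04  0.16  0.53 -1.88] F [ 0.3 -0.5 -0.7]
slide [-0.0008 -0.0046  0.0091] turn 0.06
[[0.1, -6.0, -8.6], [0.2, -6.8, -8.0], [0.3, -7.6, -7.2], [0.4, -8.3, -6.4], [0.5, -8.9, -5.6], [0.6, -9.4, -4.7], [0.7, -9.8, -3.7], [0.8, -10.1, -2.7], [0.9, -10.4, -1.7], [1.0, -10.5, -0.6], [1.1, -10.5, 0.4], [1.2, -10.4, 1.5], [1.3, -10.2, 2.5], [1.4, -9.9, 3.5], [1.5, -9.5, 4.5], [1.6, -9.0, 5.4], [1.7, -8.4, 6.3], [1.8, -7.8, 7.1], [1.9, -7.0, 7.8], [2.0, -6.2, 8.5]]
```

View pics/s11.png

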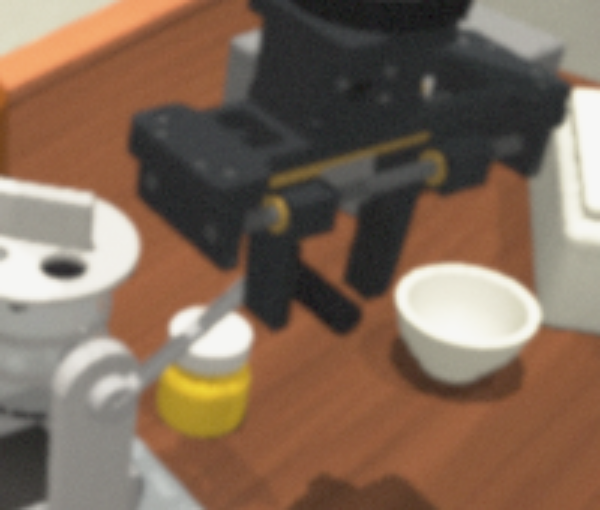

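```bash
python3 -m creep '[{"hand":0.03,"slide":[0,0,0.008],"turn":0},{"hand":0.022,"slide":[0,0,0],"turn":0},{"hand":0.022,"slide":[0,0,0],"turn":0},{"hand":0.022,"slide":[0,0,0],"turn":0}]' 10 && python3 -m creep '[{"hand":0.012,"slide":[0,0,0],"turn":0},{"hand":0.012,"slide":[0,0,0],"turn":0}]' 10
```

```text
clock: 10.85
tool_pos: [0.4607, -0.1385, 0.1602]
eef_rot: [-0.579, 0.816, -0.0, 0.0]
contact_force: [0.1, 0.3, -0.5]
opening: 0.249
clock: 11.1
tool_pos: [0.4609, -0.138, 0.16]
eef_rot: [-0.579, 0.816, -0.0, 0.0]
contact_force: [0.2, 1.6, 0.0]
opening: 0.198
```

```bash
python3 -m creep '[{"hand":0.012,"slide":[-0.006,0,-0.0086],"turn":0},{"hand":0.012,"slide":[-0.0068,0,-0.008],"turn":0},{"hand":0.012,"slide":[-0.0076,0,-0.0072],"turn":0},{"hand":0.012,"slide":[0,0,0],"turn":0}]' 10
python3 - <<'E'
from h import *
rel([.4645,-.139,.158],-109.3)
p=snap('side','s12');cv2.imwrite('pics/s12.png',cv2.resize(p['frame'][60:260,200:450,::-1],None,fx=3,fy=3))
E
```

```text
clock: 11.6
tool_pos: [0.467, -0.1196, 0.1851]
eef_rot: [-0.578, 0.816, -0.001, -0.0]
contact_force: [-1.4, -2.6, 6.8]
opening: 0.2
t 11.6 tcp [ 0.467  -0.1196  0.1851] xyaw -109.33 q [ 0.25  0.55 -0.15  2.02  0.15  0.57 -1.91] F [-1.4 -2.6  6.8]
slide [ 0.0191 -0.004   0.0272] turn -0.03
```

View pics/s12.png

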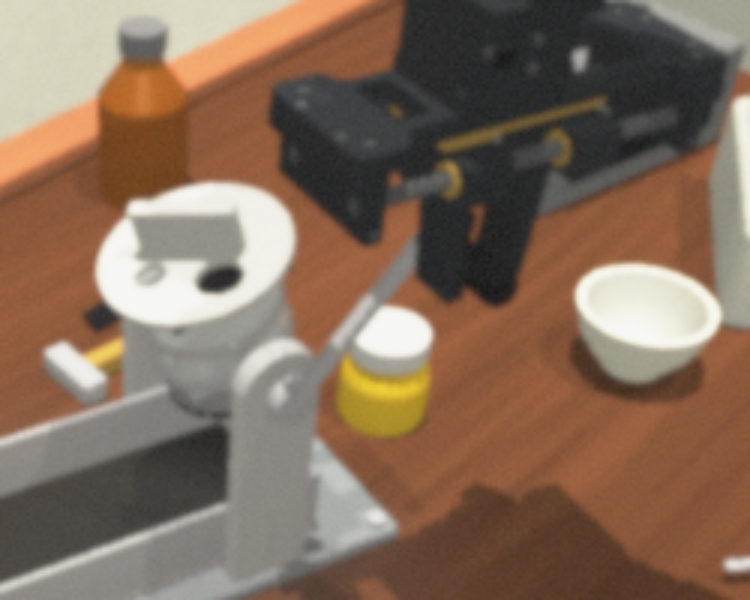

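The canister is tipping with small forces, so I'll continue along the arc.

```bash
python3 -m creep '[{"hand":0.012,"slide":[-0.0083,0,-0.0064],"turn":0},{"hand":0.012,"slide":[-0.0089,0,-0.0056],"turn":0},{"hand":0.012,"slide":[-0.0094,0,-0.0047],"turn":0},{"hand":0.012,"slide":[-0.0098,0,-0.0037],"turn":0},{"hand":0.012,"slide":[-0.0101,0,-0.0027],"turn":0}]' 10 && python3 -m creep '[{"hand":0.012,"slide":[-0.0104,0,-0.0017],"turn":0},{"hand":0.012,"slide":[-0.0105,0,-0.0006],"turn":0},{"hand":0.012,"slide":[-0.0105,0,0.0004],"turn":0},{"hand":0.012,"slide":[-0.0104,0,0.0015],"turn":0},{"hand":0.012,"slide":[0,0,0],"turn":0}]' 10
python3 - <<'E'
from h import *
rel([.4645,-.139,.158],-109.3)
p=snap('side','s13');cv2.imwrite('pics/s13.png',cv2.resize(p['frame'][60:260,200:450,::-1],None,fx=3,fy=3))
E
```

```text
clock: 12.28
tool_pos: [0.482, -0.0763, 0.208]
eef_rot: [-0.578, 0.816, -0.001, -0.001]
contact_force: [-0.8, -3.4, 2.9]
opening: 0.2
clock: 12.9
tool_pos: [0.4971, -0.0333, 0.2069]
eef_rot: [-0.579, 0.815, 0.001, 0.001]
contact_force: [0.4, 1.7, 0.7]
opening: 0.198
t 12.9 tcp [ 0.4971 -0.0333  0.2069] xyaw -109.17 q [ 0.07  0.54 -0.15  1.95  0.12  0.66 -2.05] F [0.4 1.7 0.7]
slide [ 0.1107 -0.0039  0.0486] turn 0.13
```

View pics/s13.png

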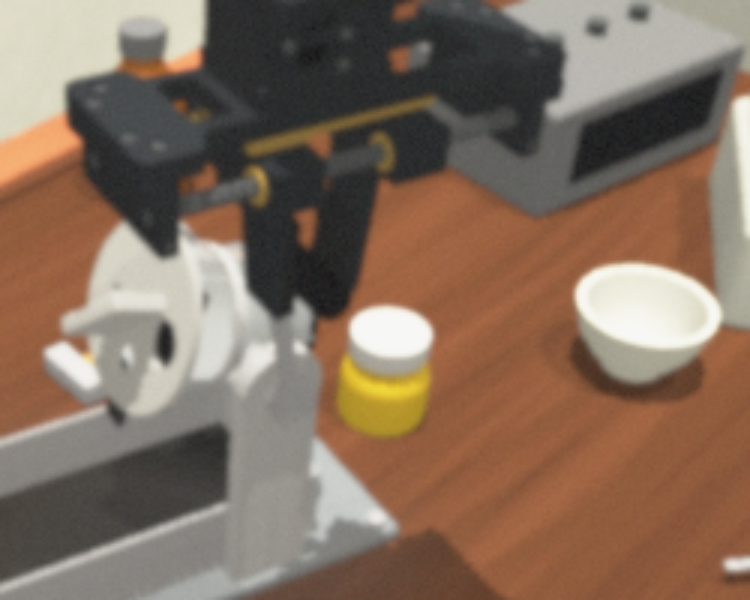

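```bash
python3 -m creep '[{"hand":0.012,"slide":[-0.0102,0,0.0025],"turn":0},{"hand":0.012,"slide":[-0.0099,0,0.0035],"turn":0},{"hand":0.012,"slide":[-0.0095,0,0.0045],"turn":0},{"hand":0.012,"slide":[-0.009,0,0.0054],"turn":0}]' 10 && python3 -m creep '[{"hand":0.012,"slide":[-0.0084,0,0.0063],"turn":0},{"hand":0.012,"slide":[-0.0078,0,0.0071],"turn":0},{"hand":0.012,"slide":[-0.007,0,0.0078],"turn":0},{"hand":0.012,"slide":[-0.0062,0,0.0085],"turn":0},{"hand":0.012,"slide":[0,0,0],"turn":0}]' 10
python3 - <<'E'
from h import *
rel([.4645,-.139,.158],-109.3)
p=snap('side','s14');cv2.imwrite('pics/s14.png',cv2.resize(p['frame'][60:260,150:400,::-1],None,fx=3,fy=3))
E
```

```text
clock: 13.45
tool_pos: [0.5094, 0.0011, 0.1909]
eef_rot: [-0.578, 0.816, -0.0, -0.0]
contact_force: [-1.3, -2.3, 2.5]
opening: 0.2
clock: 14.08
tool_pos: [0.5194, 0.0291, 0.1607]
eef_rot: [-0.579, 0.815, 0.0, 0.0]
contact_force: [0.7, -1.0, -3.3]
opening: 0.2
t 14.07 tcp [0.5194 0.0291 0.1607] xyaw -109.27 q [-0.07  0.63 -0.12  1.94  0.13  0.58 -2.18] F [ 0.7 -1.  -3.3]
slide [ 0.1768 -0.0036  0.0026] turn 0.03
```

View pics/s14.png

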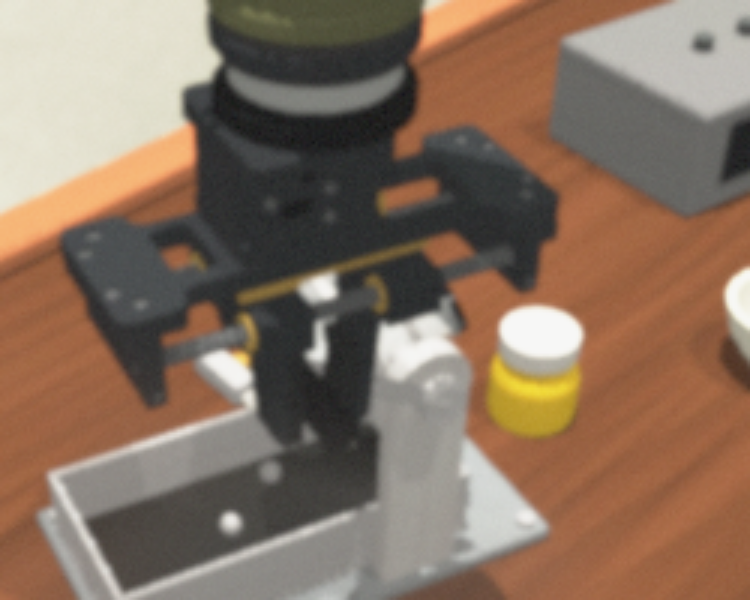

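Both balls show in the tray, at about (227,234) and (240,217) in the full frame. I'll nudge on to the end stop and watch the force.

```bash
python3 -m creep '[{"hand":0.012,"slide":[-0.0015,0,0.0025],"turn":0},{"hand":0.012,"slide":[-0.0015,0,0.0025],"turn":0},{"hand":0.012,"slide":[0,0,0],"turn":0}]' 12
```

```text
clock: 14.5
tool_pos: [0.52, 0.0298, 0.1579]
eef_rot: [-0.578, 0.816, -0.001, -0.0]
contact_force: [-3.1, -4.1, 11.4]
opening: 0.196
```

```bash
python3 -m creep '[{"hand":0.045,"slide":[0,0,0],"turn":0},{"hand":0.045,"slide":[0,0,0],"turn":0},{"hand":0.045,"slide":[0,0,0],"turn":0},{"hand":0.045,"slide":[0,0,-0.02],"turn":0},{"hand":0.045,"slide":[0,0,-0.04],"turn":0}]' && python3 -m creep '[{"hand":0.045,"slide":[0,0,-0.04],"turn":0},{"hand":0.045,"slide":[0.03,0.03,-0.03],"turn":0},{"hand":0.045,"slide":[0.04,0.04,0],"turn":0},{"hand":0.045,"slide":[0.04,0.02,0],"turn":0},{"hand":0.045,"slide":[0,0,0],"turn":0}]'
python3 - <<'E'
from h import *
rel([.4645,-.139,.158],-109.3)
p=snap('side','s15');np.savez('s15.npz',**{k:p[k] for k in('frame','depth','mtx','camera_from_world')});cv2.imwrite('pics/s15.png',cv2.resize(p['frame'][60:260,150:400,::-1],None,fx=3,fy=3))
for uv in [d['uv'] for d in pinpoint('ball_a_center',p)]: print('ball',np.round(uv),w(p,uv).round(3))
for d in pinpoint('crank_knob',p)[:1]+pinpoint('cap_grip',p)[:1]: print(d,w(p,d['uv']).round(4))
p=snap('top','t15');cv2.imwrite('pics/t15.png',cv2.resize(p['frame'][90:280,200:400,::-1],None,fx=3,fy=3))
for uv in [d['uv'] for d in pinpoint('ball_a_center',p)]: print('ball',np.round(uv),w(p,uv).round(3))
for d in pinpoint('crank_knob',p)[:1]+pinpoint('cap_grip',p)[:1]: print(d,w(p,d['uv']).round(4))
y=np.radians(-19);c=np.array([.5937,-.0887]);X=np.array([np.cos(y),np.sin(y)]);Y=np.array([-np.sin(y),np.cos(y)])
for t in(1.9,1.95,2.02):print(t,c-.109*X-.105*np.sin(1.01-t)*Y,.14+.105*np.cos(1.01-t))
E
```

```text
clock: 15.12
tool_pos: [0.5187, 0.0313, 0.2159]
eef_rot: [-0.579, 0.816, 0.001, -0.002]
contact_force: [0.7, 0.2, 0.4]
opening: 0.51
clock: 15.75
tool_pos: [0.3959, -0.0449, 0.2867]
eef_rot: [-0.577, 0.817, 0.0, -0.001]
contact_force: [0.8, 1.0, -0.7]
opening: 0.51
t 15.75 tcp [ 0.3959 -0.0449  0.2867] xyaw -109.56 q [ 0.11  0.29 -0.15  2.09  0.06  0.76 -1.99] F [ 0.8  1.  -0.7]
slide [ 0.0654 -0.0963  0.1287] turn -0.26
ball [212. 240.] [0.63  0.016 0.022]
{'uv': [257.2, 193.2], 'conf': 0.78} [0.5094 0.0346 0.2058]
{'uv': [238.0, 190.8], 'conf': 0.68} [ 0.5974 -0.0165  0.1287]
ball [254. 152.] [0.634 0.015 0.027]
ball [282. 154.] [ 0.61  -0.032  0.161]
{'uv': [243.0, 213.1], 'conf': 0.96} [0.517  0.0299 0.2041]
{'uv': [281.6, 155.1], 'conf': 0.91} [ 0.6082 -0.0313  0.1603]
1.9 [0.51720241 0.02393418] 0.20608826279023817
1.95 [0.51824457 0.02696085] 0.20192774262826532
2.02 [0.51958713 0.03085993] 0.19584537574430733
```

View pics/s15.png

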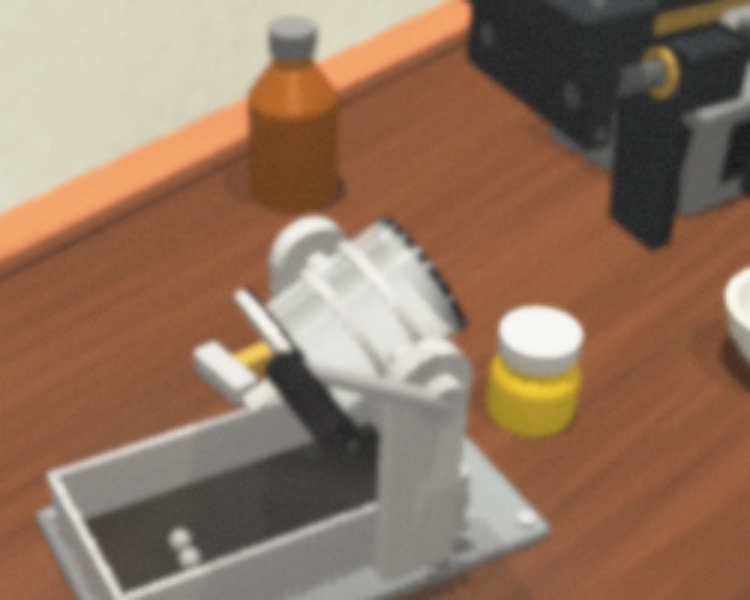

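View pics/t15.png

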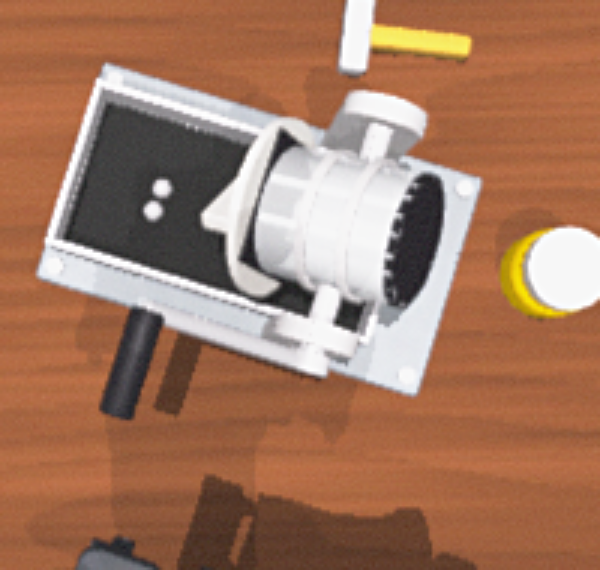

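```bash
python3 -m creep '[{"hand":0.045,"slide":[0,0,0],"turn":0},{"hand":0.045,"slide":[0,0,0],"turn":0},{"hand":0.045,"slide":[0,0,0],"turn":0},{"hand":0.045,"slide":[0,0,0],"turn":0},{"hand":0.045,"slide":[0,0,0],"turn":0}]'
python3 - <<'E'
from h import *
p=snap('top','t16');cv2.imwrite('pics/t16.png',cv2.resize(p['frame'][90:280,200:400,::-1],None,fx=3,fy=3))
print([(np.round(d['uv']),d['conf']) for d in pinpoint('ball_a_center',p)],w(p,pinpoint('crank_knob',p)[0]['uv']))
E
```

```text
clock: 16.77
tool_pos: [0.3987, -0.0429, 0.2866]
eef_rot: [-0.578, 0.816, -0.0, 0.0]
contact_force: [-0.3, -0.0, -0.0]
opening: 0.513
[(array([255., 151.]), 0.55)] [0.51795858 0.03166894 0.20456391]
```

View pics/t16.png

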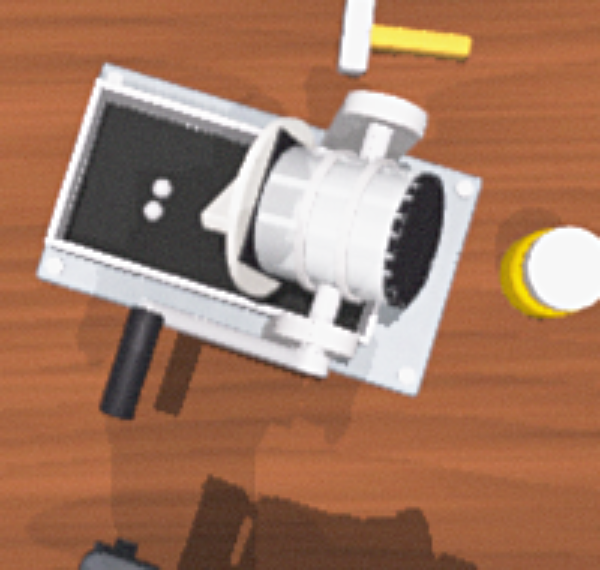

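Both balls lie still in the tray and the robot is clear of everything.

```bash
python3 -c "
from plant import finish_job;print(finish_job())"
```

```text
the job is handed in; nothing more can be done
None
```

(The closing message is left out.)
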